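# Pack two dessert tasting kits

## Robot

A 6-joint arm with a two-finger parallel gripper is mounted at the origin on the work surface. World frame = base frame: x ahead of the robot, y to its left, z up, the work surface at z = 0. Lengths are in m, angles in rad, forces in N, time in s.
With the tool pointing down it reaches from about 0.2 to 0.875 m from the base axis. Payload 3.4 kg.
Tool frame: the origin (TCP) lies between the finger pads; the fingertips stand 25 mm ahead of it and the grasp point (between the pads) lies 6 mm ahead of it (r.nose_length is the z of the fingertips in the tool frame, in m); z points along the fingers, y is the line along which they close (so a half turn about z gives the same grasp; the last joint's range is limited). The gripper opens to 94 mm and grips with 3 to 60 N. Pads are 16 mm wide; open, the fingers measure 119 mm over their backs; the gripper's body (75 mm by 177 mm) begins 78 mm behind the grasp point.
Start: joints at [1.195, 0.276, 1.505, -0, 1.361, -0.121], TCP at [0.145, 0.556, 0.23] pointing down, gripper open.
Joint ranges: [-2.89, 2.89], [-0.75, 2.08], [0.22, 2.7], [-1.18, 4.32], [0.11, 2.71], [-2.7, 2.7]. Speed limits (rad/s): [2.57, 2.57, 3.14, 3.14, 3.14, 3.14].

## Interface

Orientations are given as a unit quaternion [w, x, y, z].
In Python, from plant import r, gripper_to, inverse_kinematics, vision, models, telemetry gives the robot as it stands. Calls block until the motion is done:
- r.move_to(position, orientation): joint-space move of the TCP to a pose.
- r.move_l(position, rot=None, vel=0.15, guard=None): straight line of the TCP; rot=None keeps the orientation; vel is the mean speed in m/s. With guard (N) it stops when the force on the tool has changed by that much, and returns True; else False.
- r.movej(angles): joint-space move.
- gripper_to(opening, f_grip=None): finger opening in m; f_grip is the grip in N (None keeps the last); returns when the fingers have stopped.
- r.hold(seconds).
- inverse_kinematics(position, orientation): joint angles nearest the present ones, or None.
- vision.snapshot(name): name is "scene" or "top" or "wrist"; returns the picture (384x512x3 uint8, red, green, blue); there is no depth.
- vision.get_calibration(name): a dict with "fx", "fy", "cx", "cy" (pixels), "D" ([k1, k2, p1, p2, k3] as OpenCV has them; the pictures are not rectified), "position" and "orientation" of the camera in the world. Camera axes: x right, y down, z forward; pixel columns grow to the right and rows downward; lengths in m; the calibration is good to about 2 mm. A picture is of the moment at which its call begins: read the wrist's pose just before it. get_calibration takes no time and is no camera call; for the wrist camera it gives the pose at the moment of the call.
A pose or a line that the arm cannot do raises r.PlanningError and nothing moves.
- r.sign_off(): hands the job in; it is judged then, once.
Trained networks look in the newest picture that a camera, given by its name, has taken for a name from the list of things; names that differ only in an ending like _2 or _b are one class to them, and where a whole thing is asked for, a point or a joint stands for the part that bears it (a point fixed in the world has none). Each returns a list of dicts, best first, with "score" (0 to 1); they miss things now and then, are a little off and sometimes report something else, mostly with a low value. They report only what shows in the picture. A call takes as long as a camera call. They do not tell look-alikes from the thing itself.
- models.boxes_of(thing, camera): "at" ([x, y, z] in m, in world coordinates, good to about 4 mm: the middle of the surface that is visible of it).
- models.regions_of(thing, camera): "pixels" (384x512 bool, what is visible of it).
- models.mark_of(thing, camera): "at" ([x, y, z] in m, in world coordinates, good to about 4 mm: a listed point, or the origin of a listed thing).
Readings, each from a call of its own:
- telemetry.current_t(): time.
- telemetry.current_joints(): joint angles.
- telemetry.current_dq(): joint speeds.
- telemetry.current_joint_efforts(): joint torques, N m.
- telemetry.current_ee_pos(): TCP position.
- telemetry.current_tool_rot(): TCP orientation.
- telemetry.current_wrist_force(): force on the tool from outside, world axes, zero at the start.
- telemetry.current_torque(): the same for the moment, N m.
- telemetry.current_opening(): finger opening in m.
- telemetry.current_finger_force(): force on a finger pad.
Only numpy, scipy, OpenCV 4.12 (cv2) and the standard library are available. Lean on these libraries where they do the work, as an engineer would, in place of code of your own. Each camera call takes 0.05 s, during which the arm holds its last target. There are 200 camera calls.

## Task

Make up two tasting kits. The grey carrier gets the yellow-lidded vanilla tub and the green-lidded pistachio tub, one in each bay, and the small orange-lidded topping cup set centrally on top of the vanilla tub's lid; the blue carrier gets the red-lidded strawberry tub and the blue-capped drink bottle, one in each bay (either way round). Everything must end standing upright, let go; never tip anything over, and leave the brown-lidded coffee tub, the tape roll and the steel beaker where they are.

Things in the scene. Friction and masses are not known exactly. Their poses are not given: they have to be found in the camera images.
- vanilla_tub: White round plastic dessert tub standing upright, with a flat yellow lid and a yellow band round it; 58 mm tall, straight sides 60 mm in diameter from 10 mm above the base up, lid edge 62 mm, about 0.15 kg. Origin: centre of its underside; z up along its axis. Starts in the row of stock on the table nearest the robot.
- strawberry_tub: White round plastic dessert tub standing upright, with a flat red lid and a red band round it; 58 mm tall, straight sides 60 mm in diameter from 10 mm above the base up, lid edge 62 mm, about 0.15 kg. Origin: centre of its underside; z up along its axis. Starts in the row of stock on the table nearest the robot.
- pistachio_tub: White round plastic dessert tub standing upright, with a flat green lid and a green band round it; 58 mm tall, straight sides 60 mm in diameter from 10 mm above the base up, lid edge 62 mm, about 0.15 kg. Origin: centre of its underside; z up along its axis. Starts in the row of stock on the table nearest the robot.
- drink_bottle: White drinking-yoghurt bottle standing upright, pink band, blue cap: straight body 44 mm in diameter up to 66 mm above its base, then a neck and cap about 30 mm in diameter, 92 mm tall in all, about 0.12 kg. Origin: centre of its underside; z up. Starts in the row of stock.
- topping_cup: Small light-brown cup of topping with a flat orange lid, standing upright: 40 mm in diameter (lid 42 mm), 30 mm tall, about 0.05 kg. Origin: centre of its underside; z up. Starts in the row of stock.
- grey_carrier: Dark grey plastic tray fixed on the table, 92 x 179 mm outside, walls 22 mm high (26 mm with the black bar on each short end), walls and floor 5 mm thick. A cross wall parts it into two open 82 x 82 mm bays, centred 43.5 mm either side of its middle along its y axis. Origin: centre of its underside, on the table; x along its short side, y along its long side, z up; bay floor at z = 5 mm.
- blue_carrier: Blue plastic tray fixed on the table, 92 x 179 mm outside, walls 22 mm high (26 mm with the black bar on each short end), walls and floor 5 mm thick. A cross wall parts it into two open 82 x 82 mm bays, centred 43.5 mm either side of its middle along its y axis. Origin: centre of its underside, on the table; x along its short side, y along its long side, z up; bay floor at z = 5 mm.
- coffee_tub: White round plastic dessert tub standing upright, with a flat brown lid and a brown band round it; 58 mm tall, straight sides 60 mm in diameter from 10 mm above the base up, lid edge 62 mm, about 0.15 kg. Origin: centre of its underside; z up along its axis. Starts in the row of stock on the table nearest the robot. Not wanted: leave it standing there.
- tape_roll: Roll of tan packing tape lying flat, 84 mm in diameter, 45 mm high, off to one side of the carriers. Origin: centre of its underside. Leave it alone.
- steel_beaker: Open steel beaker, 70 mm in diameter, 85 mm tall, off to the other side of the carriers. Origin: centre of its underside. Leave it alone.
Not all that is in view belongs to the job. There is more than one size of the pistachio_tub; the one meant has the size given above. Of the things shaped like the topping_cup, the brown one is meant.

How it is judged:
At the end, for the whole second after the job is handed in: Vanilla and pistachio tubs stand on the grey carrier's bay floors, strawberry tub and bottle on the blue carrier's (base height within 4 mm); topping cup stands on the vanilla lid within 12 mm of its centre; all five tilted under 0.1 rad and at rest (x of vanilla_tub in the frame of grey_carrier between -0.042 and 0.042 m and y of vanilla_tub in the frame of grey_carrier between -0.086 and 0.086 m and z of vanilla_tub in the frame of grey_carrier between 0.002 and 0.009 m and x of pistachio_tub in the frame of grey_carrier between -0.042 and 0.042 m and y of pistachio_tub in the frame of grey_carrier between -0.086 and 0.086 m and z of pistachio_tub in the frame of grey_carrier between 0.002 and 0.009 m and x of strawberry_tub in the frame of blue_carrier between -0.042 and 0.042 m and y of strawberry_tub in the frame of blue_carrier between -0.086 and 0.086 m and z of strawberry_tub in the frame of blue_carrier between 0.002 and 0.009 m and x of drink_bottle in the frame of blue_carrier between -0.042 and 0.042 m and y of drink_bottle in the frame of blue_carrier between -0.086 and 0.086 m and z of drink_bottle in the frame of blue_carrier between 0.002 and 0.009 m and horizontal distance between topping_cup and vanilla_tub below 0.012 m and z of topping_cup in the frame of vanilla_tub between 0.054 and 0.062 m and angle between each of vanilla_tub, strawberry_tub, pistachio_tub, drink_bottle, topping_cup's own z axis and vertical below 0.1 rad and linear speed of each of vanilla_tub, strawberry_tub, pistachio_tub, drink_bottle, topping_cup below 0.02 m/s); the robot touches nothing.
It fails at once if a tub, the bottle or the cup is tipped over (more than 0.7 rad) (angle between any of vanilla_tub, strawberry_tub, pistachio_tub, drink_bottle, topping_cup, coffee_tub's own z axis and vertical above 0.7 rad).
It fails at once if the coffee tub, tape roll or beaker is shifted by more than 25 mm (distance of any of coffee_tub, tape_roll, steel_beaker from where it was at the start of the episode above 0.025 m).
It also fails if it takes over 118 s, if anything falls off the work surface, if the arm or the gripper's body presses on something with over 40 N, if the wrist force passes 120 N, or if a joint passes its speed limit or range.

## Working session

There is one attempt and no reset: what is moved stays moved. The work goes in short steps, each a Python script; the robot and the scene stay as the last script left them, time stands still between calls to the robot, and variables do not carry over. Pictures are saved under pics/ and viewed, at most 14 in all, crops included, and the job is handed in when it is done.

```bash
mkdir -p pics; ls
python3 - <<'E'
from plant import r, vision, models, telemetry
import cv2, numpy as np
for c in ["scene","top"]:
    im=vision.snapshot(c); cv2.imwrite(f"pics/{c}0.png",im[:,:,::-1])
    k=vision.get_calibration(c); print(c,{a:np.round(b,3) for a,b in k.items()})
    for n in ["vanilla_tub","strawberry_tub","pistachio_tub","drink_bottle","topping_cup","grey_carrier","blue_carrier","coffee_tub","tape_roll","steel_beaker"]:
        print(n,[(round(d["score"],2),np.round(d["at"],3).tolist()) for d in models.mark_of(n,c)])
print(telemetry.current_t(), telemetry.current_tool_rot(), r.nose_length)
E
```

```text
pics
scene {'fx': np.float64(351.659), 'fy': np.float64(351.659), 'cx': np.float64(256.355), 'cy': np.float64(198.135), 'D': array([0.036, 0.   , 0.   , 0.   , 0.   ]), 'position': array([0.738, 0.451, 0.866]), 'orientation': array([-0.07 ,  0.24 ,  0.932, -0.262])}
vanilla_tub [(0.69, [0.448, 0.178, -0.003])]
strawberry_tub [(0.58, [0.452, -0.324, 0.006])]
pistachio_tub [(0.75, [0.466, 0.42, 0.001]), (0.56, [0.454, 0.297, 0.0]), (0.55, [0.33, 0.263, 0.004]), (0.36, [0.449, -0.324, 0.002])]
drink_bottle [(0.78, [0.451, -0.062, -0.004])]
topping_cup [(0.67, [0.479, -0.177, -0.001]), (0.57, [0.376, -0.16, 0.004]), (0.53, [0.408, -0.235, 0.004])]
grey_carrier [(0.81, [0.624, -0.139, 0.0])]
blue_carrier [(0.57, [0.617, 0.152, 0.001]), (0.47, [0.593, -0.388, 0.0])]
coffee_tub [(0.77, [0.461, 0.057, 0.001])]
tape_roll [(0.96, [0.592, -0.391, -0.001])]
steel_beaker [(0.92, [0.622, 0.377, 0.002])]
top {'fx': np.float64(350.478), 'fy': np.float64(350.478), 'cx': np.float64(253.955), 'cy': np.float64(187.423), 'D': array([0.027, 0.   , 0.   , 0.   , 0.   ]), 'position': array([0.388, 0.001, 0.932]), 'orientation': array([ 0.043, -0.698,  0.714, -0.041])}
vanilla_tub [(0.64, [0.622, 0.154, -0.002]), (0.62, [0.451, 0.181, -0.003])]
strawberry_tub [(0.56, [0.455, -0.32, 0.002])]
pistachio_tub [(0.94, [0.456, 0.297, 0.005]), (0.77, [0.328, 0.26, -0.0]), (0.65, [0.47, 0.419, -0.0])]
drink_bottle [(0.52, [0.448, -0.066, 0.0])]
topping_cup [(0.65, [0.478, -0.175, -0.005]), (0.56, [0.409, -0.233, 0.001]), (0.53, [0.375, -0.163, 0.004])]
grey_carrier [(0.8, [0.622, -0.141, -0.001])]
blue_carrier [(0.83, [0.622, 0.152, 0.002])]
coffee_tub [(0.76, [0.455, 0.055, 0.001])]
tape_roll [(0.68, [0.595, -0.394, -0.0])]
steel_beaker [(0.69, [0.622, 0.374, -0.001])]
1.1 [2.97465843e-05 1.27057309e-01 9.91895377e-01 3.73819674e-05] 0.025
```

View pics/scene0.png

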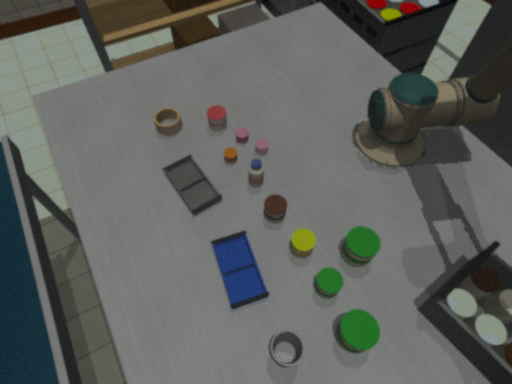

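View pics/top0.png

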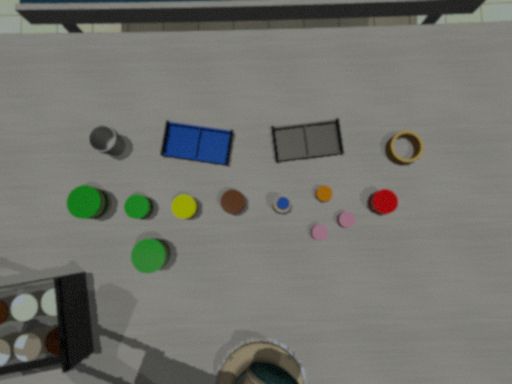

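The scene view and the top view agree. In the top view:
- **Pistachio candidates:** green lids at (138,207), (87,202) and (150,255). The last two are larger, so I choose (138,207).
- **Topping candidates:** the orange lid at (324,193), against pink lids at (345,219) and (318,232). I choose the orange one.
- **Others:** yellow (184,207), brown coffee (233,202), bottle (282,204), red (384,202), blue carrier (198,144), grey carrier (307,141).

Next I'll refine these positions and check the choices in a crop.

```bash
cat > h.py <<'E'
from plant import r, gripper_to, inverse_kinematics, vision, models, telemetry
import cv2, numpy as np
from scipy.spatial.transform import Rotation as R
def rays(px,k):
    K=np.array([[k["fx"],0,k["cx"]],[0,k["fy"],k["cy"]],[0,0,1]])
    u=cv2.undistortPoints(np.asarray(px,float).reshape(-1,1,2),K,np.array(k["D"],float)).reshape(-1,2)
    return R.from_quat(np.asarray(k["orientation"])[[1,2,3,0]]).apply(np.c_[u,np.ones(len(u))])
def on_plane(px,k,z):
    d=rays(px,k); p=np.array(k["position"]); return p+d*((z-p[2])/d[:,2])[:,None]
def project(P,k):
    q=R.from_quat(np.asarray(k["orientation"])[[1,2,3,0]])
    K=np.array([[k["fx"],0,k["cx"]],[0,k["fy"],k["cy"]],[0,0,1]])
    c=q.inv().apply(np.atleast_2d(P)-np.array(k["position"]))
    return cv2.projectPoints(c,np.zeros(3),np.zeros(3),K,np.array(k["D"],float))[0].reshape(-1,2)
# lid hues (OpenCV H range), lid-top height
LID={"vanilla_tub":((22,35),.058),"strawberry_tub":((-8,6),.058),"pistachio_tub":((50,75),.058),
     "drink_bottle":((105,125),.092),"topping_cup":((8,20),.030),"coffee_tub":((-8,15),.058)}
def lid(im,k,name,guess,z0=0,rad=.045):
    (lo,hi),h=LID[name]; z=h+z0
    hsv=cv2.cvtColor(im,cv2.COLOR_RGB2HSV).astype(int); H=hsv[:,:,0]; H=np.where(H>165,H-180,H)
    m=((H>=lo)&(H<=hi)&(hsv[:,:,1]>110)&(hsv[:,:,2]>50)).astype(np.uint8)
    n,L,st,c=cv2.connectedComponentsWithStats(m)
    best=None
    for i in range(1,n):
        p=on_plane(c[i],k,z)[0]
        if np.hypot(*(p[:2]-guess[:2]))<rad and (best is None or st[i,4]>best[1]):
            ct=cv2.findContours((L==i).astype(np.uint8),cv2.RETR_EXTERNAL,cv2.CHAIN_APPROX_NONE)[0][0]
            w=on_plane(ct.reshape(-1,2),k,z)[:,:2].astype(np.float32)
            best=(p[:2],st[i,4],2*cv2.minEnclosingCircle(w)[1])
    return best
E
python3 - <<'E'
from h import *
G={"vanilla_tub":(.45,.18),"strawberry_tub":(.453,-.322),"pistachio_tub":(.455,.297),"drink_bottle":(.45,-.064),"topping_cup":(.478,-.176),"coffee_tub":(.457,.056)}
for c in ["scene","top"]:
    im=vision.snapshot(c); k=vision.get_calibration(c)
    for n,g in G.items():
        b=lid(im,k,n,np.array(g)); print(c,n,b and (b[0].round(4),b[1],round(float(b[2]),4)))
    for n in ["grey_carrier","blue_carrier"]:
        d=models.regions_of(n,c)
        if d:
            ct=max(cv2.findContours(d[0]["pixels"].astype(np.uint8),cv2.RETR_EXTERNAL,cv2.CHAIN_APPROX_NONE)[0],key=cv2.contourArea)
            w=on_plane(ct.reshape(-1,2),k,.022)[:,:2].astype(np.float32)
            print(c,n,cv2.minAreaRect(w))
    if c=="top": cv2.imwrite("pics/crop.png",cv2.resize(im[170:280,55:420],None,fx=2.19,fy=2.19,interpolation=cv2.INTER_CUBIC)[:,:,::-1])
E
```

```text
scene vanilla_tub (array([0.4526, 0.1829]), np.int32(457), 0.0681)
scene strawberry_tub (array([ 0.454, -0.321]), np.int32(205), 0.0599)
scene pistachio_tub (array([0.4547, 0.2996]), np.int32(517), 0.0618)
scene drink_bottle (array([ 0.4519, -0.0606]), np.int32(47), 0.0248)
scene topping_cup (array([ 0.4803, -0.174 ]), np.int32(126), 0.0448)
scene coffee_tub (array([0.462 , 0.0607]), np.int32(165), 0.0547)
scene grey_carrier ((0.623497724533081, -0.1336008608341217), (0.0993097722530365, 0.1990964561700821), 5.534225940704346)
scene blue_carrier ((0.6222646832466125, 0.15572649240493774), (0.18928289413452148, 0.09593827277421951), 80.83198547363281)
top vanilla_tub (array([0.45  , 0.1777]), np.int32(522), 0.0663)
top strawberry_tub (array([ 0.4507, -0.3186]), np.int32(552), 0.0715)
top pistachio_tub (array([0.4533, 0.2948]), np.int32(486), 0.064)
top drink_bottle (array([ 0.4502, -0.0654]), np.int32(102), 0.0276)
top topping_cup (array([ 0.4774, -0.1768]), np.int32(208), 0.043)
top coffee_tub (array([0.4595, 0.0566]), np.int32(399), 0.0585)
top grey_carrier ((0.6187498569488525, -0.14125153422355652), (0.10328678041696548, 0.18463806807994843), 4.10399866104126)
top blue_carrier ((0.6189272999763489, 0.15271276235580444), (0.18655332922935486, 0.0992770567536354), 80.34986114501953)
```

View pics/crop.png

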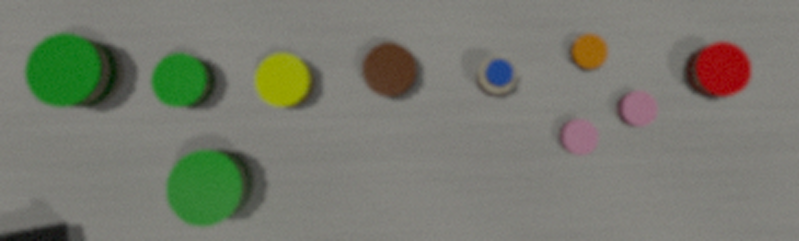

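The crop confirms the choices: the small green lid at crop (181,80) measures 62 mm, and the orange lid at (589,51) is clear of the two pinks. I'll close along the carriers' short axis, so the fingers pass over the 22 mm long walls with tips about 26 mm up. Vanilla goes first.

```bash
cat >> h.py <<'E'
GREY=(np.array([.622,-.1385]),np.radians(4.5)); BLUE=(np.array([.6205,.153]),np.radians(-9.8))
def bay(c,s): return c[0]+s*.0435*np.array([-np.sin(c[1]),np.cos(c[1])])
def ori(p,yaw):   # tool down, fingers close along world x turned by yaw
    best=None
    for f in (0,np.pi):
        c,s=np.cos(yaw+f),np.sin(yaw+f)
        q=R.from_matrix(np.array([[-s,c,0],[c,s,0],[0,0,-1]])).as_quat()[[3,0,1,2]]
        j=inverse_kinematics(p,q)
        if j is not None and (best is None or abs(j[5])<abs(best[1][5])): best=(q,j)
    return best
HI=.24
def pick(xy,yaw,tip,wide,f,narrow):
    q,j=ori([*xy,HI],yaw); print("j6",round(j[5],2))
    gripper_to(wide); r.move_to([*xy,HI],q)
    if r.move_l([*xy,.025+tip],vel=.2,guard=20): print("guard on descent",telemetry.current_ee_pos())
    gripper_to(narrow,f); o=telemetry.current_opening()
    r.move_l([*xy,HI],vel=.2)
    print("opening",round(o,4),"lifted",round(telemetry.current_opening(),4),"F",np.round(telemetry.current_finger_force(),1))
def place(xy,yaw,base,tip,wide):
    q,j=ori([*xy,HI],yaw); r.move_to([*xy,HI],q)
    z=base+tip+.025
    r.move_l([*xy,z+.02],vel=.2)
    g=r.move_l([*xy,z-.002],vel=.04,guard=4)
    print("touch",g,"z err mm",round(1e3*(telemetry.current_ee_pos()[2]-z),1))
    gripper_to(wide); r.move_l([*xy,HI],vel=.2); print("t",round(telemetry.current_t(),1))
E
python3 - <<'E'
from h import *
xy=bay(GREY,1); 
pick((.4513,.180),GREY[1],.021,.09,20,.03)
place(xy,GREY[1],.005,.021,.085)
im=vision.snapshot("scene"); cv2.imwrite("pics/s1.png",im[:,:,::-1])
k=vision.get_calibration("scene"); print(xy,lid(im,k,"vanilla_tub",xy,.005))
E
```

```text
j6 0.16
opening 0.0596 lifted 0.0598 F 20.0
touch True z err mm -0.2
t 10.7
[ 0.61858703 -0.0951341 ] (array([ 0.62050457, -0.09268911]), np.int32(376), 0.06684773415327072)
```

Vanilla is down: touch came at the expected floor height, and the lid was found at the bay centre. Next are the pistachio, strawberry and bottle.

Run:
```python
from h import *
pick((.454,.297),GREY[1],.021,.09,20,.03); place(bay(GREY,-1),GREY[1],.005,.021,.085)
pick((.4523,-.320),BLUE[1],.021,.09,20,.03); place(bay(BLUE,-1),BLUE[1],.005,.021,.085)
for c in ["scene","top"]:
    im=vision.snapshot(c); k=vision.get_calibration(c); cv2.imwrite(f"pics/{c}2.png",im[:,:,::-1])
    for n,g in [("vanilla_tub",bay(GREY,1)),("pistachio_tub",bay(GREY,-1)),("strawberry_tub",bay(BLUE,-1))]: print(c,n,g,lid(im,k,n,g,.005))
```

```text
j6 0.37
opening 0.0599 lifted 0.0597 F 20.0
touch True z err mm -0.2
t 20.5
j6 -0.57
opening 0.0594 lifted 0.0601 F 20.0
touch True z err mm -0.1
t 29.4
scene vanilla_tub [ 0.61858703 -0.0951341 ] (array([ 0.60440116, -0.08159864]), np.int32(80), 0.034147243946790695)
scene pistachio_tub [ 0.62541297 -0.1818659 ] (array([ 0.62750977, -0.17801049]), np.int32(293), 0.062268421053886414)
scene strawberry_tub [0.61309589 0.11013476] (array([0.6147626 , 0.10947277]), np.int32(477), 0.06577572971582413)
top vanilla_tub [ 0.61858703 -0.0951341 ] (array([ 0.61660314, -0.09417065]), np.int32(553), 0.07217837125062943)
top pistachio_tub [ 0.62541297 -0.1818659 ] (array([ 0.62468703, -0.18075751]), np.int32(522), 0.07122337073087692)
top strawberry_tub [0.61309589 0.11013476] (array([0.60874989, 0.09868736]), np.int32(355), 0.06691234558820724)
```

View pics/scene2.png

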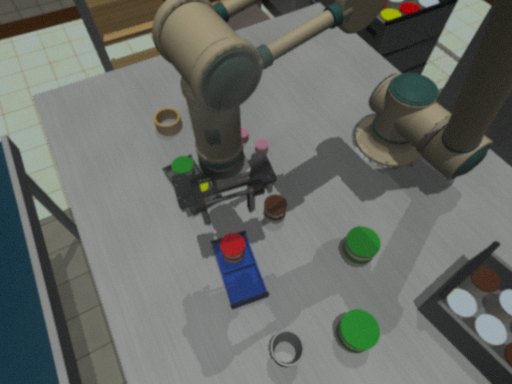

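The picture shows red standing in the blue bay at (233,246), green in the grey bay at (182,163) and vanilla partly hidden by the gripper at (205,187). Coffee at (275,207) is untouched. Next are the bottle and the cup.

Run:
```python
from h import *
pick((.451,-.064),BLUE[1],.021,.08,20,.02); place(bay(BLUE,1),BLUE[1],.005,.021,.07)
k=vision.get_calibration("top"); im=vision.snapshot("top")
v0=lid(im,k,"vanilla_tub",bay(GREY,1),.005)[0]; c0=lid(im,k,"topping_cup",np.array([.478,-.176]))[0]
k2=vision.get_calibration("scene"); im2=vision.snapshot("scene")
v1=lid(im2,k2,"vanilla_tub",bay(GREY,1),.005); c1=lid(im2,k2,"topping_cup",np.array([.478,-.176]))
print(v0,c0,v1,c1)
```

```text
j6 -0.12
opening 0.0435 lifted 0.0437 F 20.0
touch True z err mm -0.2
t 38.0
[ 0.61663324 -0.09427199] [ 0.47718105 -0.17662377] (array([ 0.62069667, -0.09288328]), np.int32(390), 0.06711278855800629) None
```

Run:
```python
from h import *
pick((.4785,-.1757),GREY[1],.006,.07,10,.02); place((.6183,-.0945),GREY[1],.063,.006,.06)
r.move_to([.4,.0,.35],ori([.4,.0,.35],0)[0])
for c in ["scene","top"]:
    im=vision.snapshot(c); k=vision.get_calibration(c); cv2.imwrite(f"pics/{c}3.png",im[:,:,::-1])
    print(c,[(n,b and b[0].round(4)) for n,b in (("cup",lid(im,k,"topping_cup",bay(GREY,1),.063)),("van",lid(im,k,"vanilla_tub",bay(GREY,1),.005)))])
    if c=="scene": cv2.imwrite("pics/fin.png",cv2.resize(im[90:370,140:410],None,fx=2.1,fy=2.1,interpolation=cv2.INTER_CUBIC)[:,:,::-1])
    else: cv2.imwrite("pics/fint.png",cv2.resize(im[90:240,60:440],None,fx=2.1,fy=2.1,interpolation=cv2.INTER_CUBIC)[:,:,::-1])
```

```text
j6 -0.57
opening 0.0402 lifted 0.0396 F 10.0
touch True z err mm -0.5
t 46.2
scene [('cup', array([ 0.6207, -0.0934])), ('van', array([ 0.6231, -0.0844]))]
top [('cup', array([ 0.618, -0.097])), ('van', array([ 0.6143, -0.0903]))]
```

View pics/fin.png

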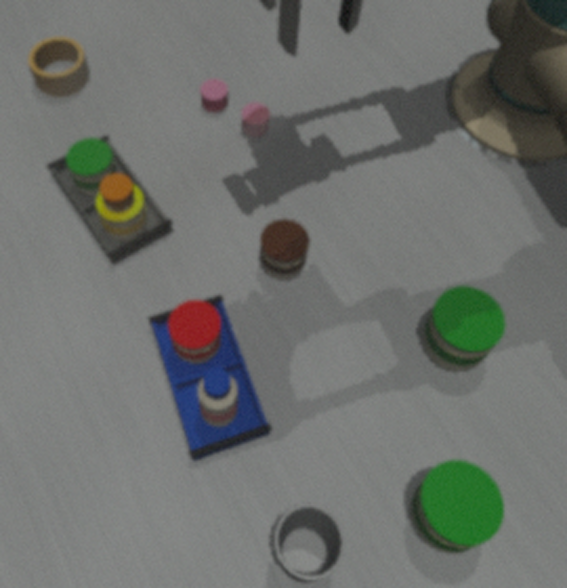

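View pics/fint.png

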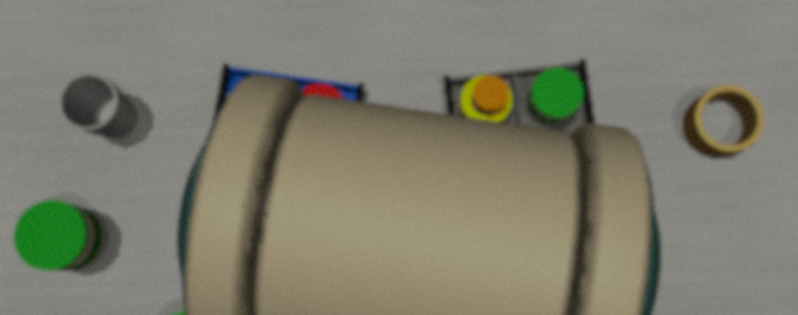

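Both views show everything upright: orange on yellow in the grey carrier, crop (118,195), with green beside it at (90,160), and red (195,330) and the bottle (218,395) in the blue carrier. The cup is about 3 mm off the vanilla lid's centre, and the coffee tub, tape and beaker haven't moved. Handing in.

```bash
python3 -c "
from plant import r
r.hold(0.5); print(r.sign_off())"
```

```text
the job is handed in; nothing more can be done
None
```

Both tasting kits are made up and handed in after about 48 s of the 118 s allowed; the final pictures show everything upright and in its bay, but the hand-in call returned no verdict.

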